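# Check the three ports of a coolant connector before stocking it

## Task

Check the three-way coolant connector in the port checker: holding it by its square neck, turn it so that the end of its shortest stub, then its medium stub, then its longest stub goes squarely into the checker's sloping mouth and gently pushes the recessed spring button down nearly to its stop, keeping each one pressed for about a second. Then stand the connector upright on its foot near the middle of the shallow tray and let go. Do not tip it over, force it against the checker or disturb the other things on the bench.

Things in the scene. Friction and masses are not known exactly. Their poses are not given: they have to be found in the camera images.
- casting: Loose bare-aluminium three-way connector, 0.4 kg, 116 mm tall, standing on a round foot (68 mm diameter, 8 thick). Origin: centre of the foot's underside, z up. Body 42 mm diameter, 8 to 66 mm high. Three level stubs of 26 mm diameter, axes 46 mm high: short to +y, medium to -x, long to -y, ends 60, 78, 96 mm from the axis; none to +x. At first the medium one points to the robot +-0.9 rad.
- short_end (a point): centre of the flat end of the shortest stub: (0, 60, 46) mm in the casting's frame
- medium_end (a point): centre of the flat end of the medium stub: (-78, 0, 46) mm in the casting's frame
- long_end (a point): centre of the flat end of the longest stub: (0, -96, 46) mm in the casting's frame
- neck (a point): grip point, (0, 0, 96) mm in the casting's frame: on the axis of its square neck, 28 x 28 mm, sides parallel to x and y, from 66 to 116 mm height. Grip from above and firmly (50 N or more), or the part swivels in the fingers when pressed.
- checker: Fixed grey port checker with a steel collar (the mouth) on its sloping front. Origin on the table, 50 mm behind the point under the mouth; its level x axis points to where the mouth faces: away from the robot +-0.35 rad. Housing: 150 mm wide, x -115 to 35 mm, 50 mm high; on it a block to 125 mm high, 120 mm wide, x -100 to -10 mm; then the sloping plate with the collar.
- mouth: Collar, 44 mm inside, 58 outside diameter, 34 mm proud of an 85 x 120 mm sloping plate. Origin: centre of its rim, 130 mm above the table. z points straight out of it, 30 degrees above level, away from the robot; y is level; x points down the slope. In its middle a round spring button of 22 mm diameter, top 6 to 16 mm below the rim: this depth differs each time and is not measured, so feel for it.
- plunger (a joint): travel of the checker's spring button: 0 m out, 0.006 m at its stop; it counts as pressed beyond 0.004 m. It starts to move at about 2.4 N; at 0.004 m it pushes back with 5.6 N, at 0.006 m with 7.2 N. It springs back.
- tray: Fixed shallow grey plastic tray, 200 x 200 mm outside, walls 5 mm thick and 18 mm high, floor 5 mm thick. Origin: centre of its underside, on the table. It lies to one side of the checker, the casting starts on the other.
- filter: White oil filter can, 76 mm diameter, 90 mm tall, standing at the far side; leave alone. Origin: centre of its underside.
- carton: Cardboard carton, 80 x 130 x 60 mm, at the far side; leave alone. Origin: centre of its underside.
- wrench: Steel wrench 170 mm long lying at the far side; leave alone.
Mind the look-alikes: they are no part of the job. Leave any red look-alike of the checker alone.

How it is judged:
By the outcome, as a careful person would: the job done as asked, in the order asked, and still so for the second after the job is handed in, with the robot touching nothing.
It also fails if it takes over 72 s, if anything falls off the work surface, if the arm or the gripper's body presses on something with over 40 N, if the wrist force passes 120 N, or if a joint passes its speed limit or range.

## Robot

A 6-joint arm with a two-finger parallel gripper is mounted at the origin on the work surface. World frame = base frame: x ahead of the robot, y to its left, z up, the work surface at z = 0. Lengths are in m, angles in degrees, forces in N, time in s.
With the tool pointing down it reaches from about 0.4 to 0.825 m from the base axis. Payload 7 kg.
Tool frame: the origin (TCP) lies on the mounting face of the last link; the fingertips stand 173 mm ahead of it and the grasp point (between the pads) lies 155 mm ahead of it (arm.tip_reach is the distance from the TCP to the fingertips, in m); z points along the fingers, y is the line along which they close (so a half turn about z gives the same grasp; the last joint's range is limited). The gripper opens to 85 mm and grips with 20 to 120 N. Pads are 22 mm wide; open, the fingers measure 114 mm over their backs; the gripper's body (76 mm by 85 mm) begins 54 mm behind the grasp point. The pads swing forward as they close: fully open they stand 13 mm farther back than shut.
Start: joints at [-59.696, 20.546, 0.682, 0, -70.136, -16.507], TCP at [0.161, -0.656, 0.405] pointing down, gripper open.
Joint ranges: [-176.03, 176.03], [-82.01, 121.73], [-58.28, 71.71], [-173.87, 95.51], [-174.79, -0.11], [-173.66, 173.66]. Speed limits (degrees/s): [136.94, 136.94, 172.46, 180, 180, 180].

## Interface

Orientations are given as a 3x3 rotation matrix whose columns are the frame's x, y, z axes.
In Python, from cell import arm, eyes gives the robot as it stands. Calls block until the motion is done:
- arm.move_ptp(position, orientation): joint-space move of the TCP to a pose.
- arm.servo_line(position, feed=0.15, frame=None, f_stop=None): straight line of the TCP; frame=None keeps the orientation; feed is the mean speed in m/s. With f_stop (N) it stops when the force on the tool has changed by that much, and returns True; else False.
- arm.set_joints(angles): joint-space move.
- arm.release() and arm.grasp(f_grip=None): open the fingers fully, or close them until they stop; f_grip is the grip in N (None keeps the last).
- arm.pause(seconds).
- arm.solve_ik(position, orientation): joint angles nearest the present ones, or None.
- eyes.read_camera(name): name is "scene" or "side" or "wrist"; returns a dict with "pixels" (384x512x3 uint8, red, green, blue), "fov_y" (degrees; the focal length in pixels is half the picture's height over the tangent of half this angle, whatever the lens; pixels are square), "cx", "cy" (the principal point, pixels), "eye" and "orientation" of the camera in the world; the wrist camera has in their place "mount" (4x4, takes a point from camera to tool coordinates, whose origin is the TCP and whose axes are the flange's). Camera axes: x right, y down, z forward; pixel columns grow to the right and rows downward; lengths in m; the calibration is good to about 2 mm. The wrist camera is an equidistant fisheye: a pixel r from the principal point sees the ray r / f radians off the axis. A picture is of the moment at which its call begins: read the wrist's pose just before it. There is no depth.
A pose or a line that the arm cannot do raises arm.Unreachable and nothing moves.
- arm.close_job(): hands the job in; it is judged then, once.
Readings, each from a call of its own:
- arm.read_t(): time.
- arm.read_q(): joint angles.
- arm.read_qd(): joint speeds.
- arm.read_tau(): joint torques, N m.
- arm.read_ee_pos(): TCP position.
- arm.read_ee_rot(): TCP orientation.
- arm.read_ft_force(): force on the tool from outside, world axes, zero at the start.
- arm.read_wrist_torque(): the same for the moment, N m.
- arm.read_width(): finger opening in m.
- arm.read_gripper_force(): force on a finger pad.
Only numpy, scipy, OpenCV 4.12 (cv2) and the standard library are available. Lean on these libraries where they do the work, as an engineer would, in place of code of your own. Each camera call takes 0.05 s, during which the arm holds its last target. There are 200 camera calls.

## Working session

There is one attempt and no reset: what is moved stays moved. The work goes in short steps, each a Python script; the robot and the scene stay as the last script left them, time stands still between calls to the robot, and variables do not carry over. Pictures are saved under pics/ and viewed, at most 10 in all, crops included, and the job is handed in when it is done.

```bash
ls; mkdir -p pics; python3 - <<'E'
from cell import arm, eyes
import cv2,numpy as np
for n in ("scene","side"):
    c=eyes.read_camera(n); cv2.imwrite(f"pics/{n}0.png",c["pixels"][:,:,::-1])
    print(n,c["fov_y"],c["cx"],c["cy"],np.round(c["eye"],3),np.round(c["orientation"],3).tolist())
c=eyes.read_camera("wrist"); print(c["fov_y"],c["cx"],c["cy"],np.round(c["mount"],3).tolist()); cv2.imwrite("pics/w0.png",c["pixels"][:,:,::-1])
a=cv2.imread("pics/scene0.png");b=cv2.imread("pics/side0.png")
print(arm.read_t(),arm.read_ft_force())
E
```

```text
pics
scene 43.62366992022692 264.70962512519486 199.58102471868807 [1.361 0.526 1.095] [[-0.541, 0.599, -0.591], [0.841, 0.388, -0.377], [0.003, -0.701, -0.713]]
side 50.41333672989262 259.42331734476323 194.18177055870171 [-0.027  0.792  0.891] [[-0.823, -0.345, 0.451], [-0.567, 0.522, -0.637], [-0.015, -0.78, -0.625]]
65.70646984690485 251.32327966427064 188.34652697490196 [[-0.0, -0.954, -0.299, 0.077], [1.0, -0.001, 0.0, -0.0], [-0.001, -0.299, 0.954, 0.031], [0.0, 0.0, 0.0, 1.0]]
0.15 [ 0.37369001  0.95175874 -0.08437965]
```

View pics/scene0.png

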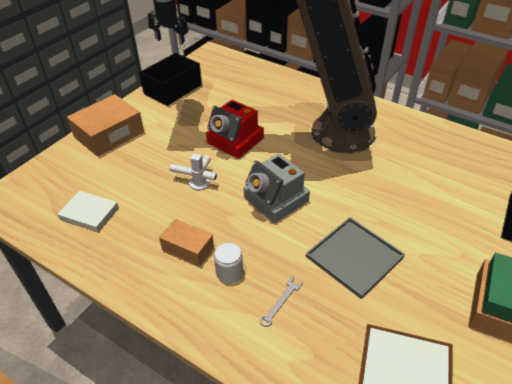

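View pics/side0.png

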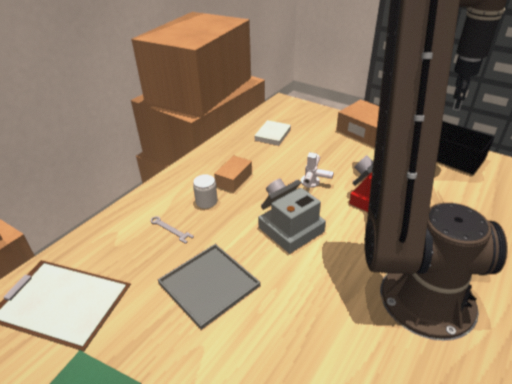

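The scene view shows the casting at (199,172), the grey checker at (276,187), its red look-alike at (235,128), and the tray at (355,256). In the side view they are at (315,175), (292,215), (365,190) and (210,284). Things that could be confused in the scene view: grey checker (276,187) or red checker (235,128), and for the tray, grey (355,256) or the white lid and board (88,210)/(405,355). I choose the grey checker and grey tray. The casting is the only aluminium part with stubs.

```bash
cat > h.py <<'E'
from cell import arm, eyes
import cv2,numpy as np
def grab(n,save=None):
    if n=="wrist":
        p=np.array(arm.read_ee_pos());R=np.array(arm.read_ee_rot())
        c=eyes.read_camera(n);M=np.array(c["mount"]);c["orientation"]=R@M[:3,:3];c["eye"]=p+R@M[:3,3]
    else: c=eyes.read_camera(n)
    c["n"]=n;c["f"]=192/np.tan(np.radians(c["fov_y"]/2));c["orientation"]=np.array(c["orientation"]);c["eye"]=np.array(c["eye"])
    if save: cv2.imwrite(save,c["pixels"][:,:,::-1]); np.save(save+".npy",c,allow_pickle=True)
    return c
def load(s): return np.load(s+".npy",allow_pickle=True).item()
def ray(c,px):
    u=(px[0]-c["cx"])/c["f"];v=(px[1]-c["cy"])/c["f"]
    if c["n"]=="wrist":
        r=np.hypot(u,v);s=np.sin(r)/r if r>1e-9 else 1.;d=np.array([u*s,v*s,np.cos(r)])
    else: d=np.array([u,v,1.])
    d=c["orientation"]@d;return d/np.linalg.norm(d)
def plane(c,px,z):
    d=ray(c,px);return c["eye"]+d*(z-c["eye"][2])/d[2]
def tri(L):  # [(cam,px),...] -> point, rms miss
    A=0;b=0
    for c,p in L:
        d=ray(c,p);P=np.eye(3)-np.outer(d,d);A=A+P;b=b+P@c["eye"]
    x=np.linalg.solve(A,b)
    return x,np.sqrt(np.mean([np.linalg.norm((np.eye(3)-np.outer(ray(c,p),ray(c,p)))@(x-c["eye"]))**2 for c,p in L]))
def proj(c,X):
    q=c["orientation"].T@(np.array(X)-c["eye"])
    if c["n"]=="wrist":
        t=np.arctan2(np.hypot(q[0],q[1]),q[2]);q2=q[:2]/np.hypot(q[0],q[1])*t
    else:q2=q[:2]/q[2]
    return q2*c["f"]+[c["cx"],c["cy"]]
def Rdown(yaw): # tool z down, tool x at yaw
    c,s=np.cos(yaw),np.sin(yaw);return np.array([[c,s,0],[s,-c,0],[0,0,-1.]])
E
python3 - <<'E'
from h import *
S=grab("scene","pics/s1.png");D=grab("side","pics/d1.png")
for n,a,b in (("necktop",(198,157),(312,155)),("mouth",(254,183),(275,187)),("tray",(355,256),(210,284)),("redmouth",(219,125),(362,165))):
    x,e=tri([(S,a),(D,b)]);print(n,x.round(3),round(e,4))
for n,p in (("traycorner",(350,220)),("",(403,255)),("",(361,294)),("",(307,256)),("filter",(229,278)),("carton",(190,260)),("red",(238,148))): print(n,plane(S,p,0.01).round(3))
def crop(c,x,y,w,h,k): return cv2.resize(c["pixels"][y:y+h,x:x+w,::-1],None,fx=k,fy=k,interpolation=cv2.INTER_CUBIC)
m=np.hstack([crop(S,160,140,160,90,5)]);n=crop(D,250,140,160,110,5)
cv2.imwrite("pics/m1.png",np.vstack([cv2.resize(m,(530,298)),cv2.resize(n,(530,300))[:300]]))
F=[]
for i in range(10): F.append(arm.read_ft_force()); arm.pause(.01)
print(np.mean(F,0),np.std(F,0))
E
```

```text
necktop [ 0.503 -0.272  0.115] 0.0022
mouth [ 0.511 -0.054  0.117] 0.0012
tray [0.504 0.286 0.001] 0.0012
redmouth [ 0.336 -0.313  0.115] 0.0
traycorner [0.394 0.218 0.01 ]
 [0.434 0.403 0.01 ]
 [0.619 0.358 0.01 ]
 [0.586 0.175 0.01 ]
filter [0.768 0.033 0.01 ]
carton [ 0.778 -0.095  0.01 ]
red [ 0.298 -0.266  0.01 ]
[-0.08826516 -0.04211302  0.14119993] [0.46333919 0.37756424 0.41200662]
```

View pics/m1.png

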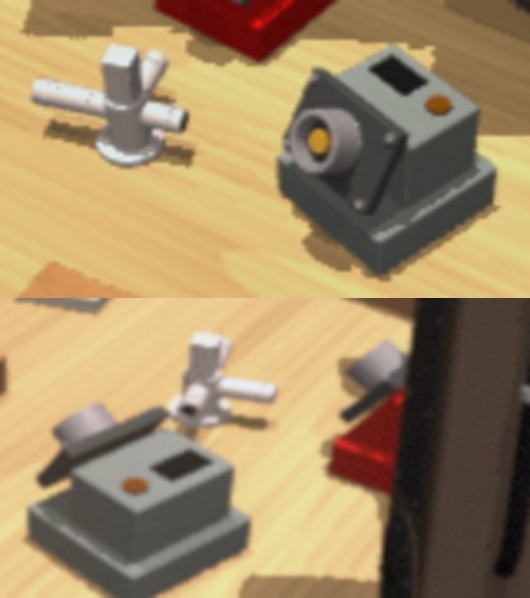

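The close crop confirms the casting, with its neck near (198,157), its long stub to the left, and the grey checker with the orange button in its mouth. The rough positions are plausible: neck top z is 0.115 and mouth z is about 0.12. Next I take two wrist views.

```bash
python3 - <<'E'
from h import *
for i,x in enumerate((0.42,0.52)):
    arm.move_ptp([x,-0.16,0.45],Rdown(0)); c=grab("wrist",f"pics/w{i+1}.png"); print(arm.read_t(),np.round(arm.read_q(),1),c["eye"].round(3), [proj(c,p).round() for p in ([.503,-.272,.116],[.511,-.054,.13])])
a=cv2.imread("pics/w1.png");b=cv2.imread("pics/w2.png")
cv2.imwrite("pics/wm.png",np.vstack([a[:290],b[:310]]))
E
```

```text
2.4 [  4.3  -3.1 -21.9   0.  -71.2  85.6] [ 0.496 -0.161  0.419] [array([358.,  95.]), array([144.,  87.])]
2.9333 [  3.5   6.7 -11.8  -0.  -71.6  86.5] [ 0.596 -0.161  0.417] [array([352., 187.]), array([150., 184.])]
```

View pics/wm.png

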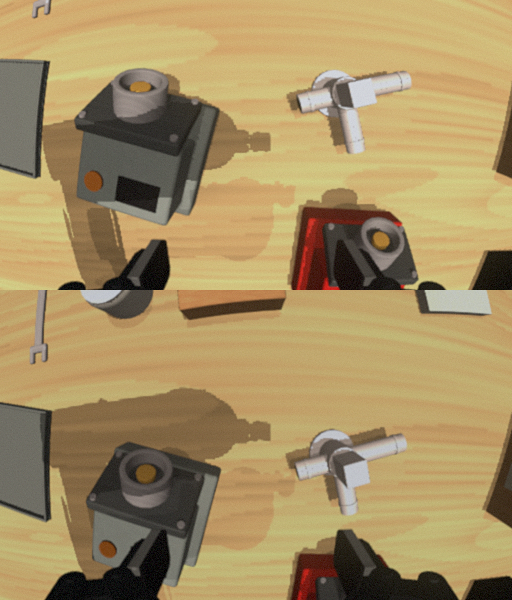

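View 1 shows the casting's neck top near (360,93), with the long end at (410,79), short at (300,101) and medium at (355,152). The mouth rim is near (139,85). In view 2 the neck top is near (355,178) and the rim near (146,180). I'll zoom in for precise points.

```bash
python3 - <<'E'
from h import *
a=cv2.imread("pics/w1.png");b=cv2.imread("pics/w2.png")
def tile(im,x,y,w=130,h=97,k=3):
    t=cv2.resize(im[y:y+h,x:x+w],(w*k,h*k),interpolation=cv2.INTER_CUBIC)
    for i in range(0,w,10): cv2.line(t,(i*k+1,0),(i*k+1,8 if (x+i)%50 else 20),(0,0,255),1)
    for i in range(0,h,10): cv2.line(t,(0,i*k+1),(8 if (y+i)%50 else 20,i*k+1),(0,0,255),1)
    return t
T=[tile(a,290,60),tile(b,290,130),tile(a,80,40),tile(b,80,130)]
cv2.imwrite("pics/z.png",np.vstack([np.hstack(T[:2]),np.hstack(T[2:])]))
# masks
for n,im in (("w1",a),("w2",b)):
    h=cv2.cvtColor(im,cv2.COLOR_BGR2HSV)
    for nm,lo,hi in (("cast",(0,0,140),(180,45,255)),("button",(10,150,120),(25,255,255))):
        m=cv2.inRange(h,lo,hi);k,_,st,ce=cv2.connectedComponentsWithStats(m)
        for j in range(1,k):
            if st[j,4]>60: print(n,nm,st[j],ce[j].round(1))
E
```

```text
w1 cast [ 32   0  17  17 132] [40.2  5.5]
w1 cast [133  69  29  18 260] [147.6  76.1]
w1 cast [ 298   70  113   84 3109] [351.8  99.1]
w1 cast [116  88  40  29 630] [130.7 103. ]
w1 cast [180 180  15  30 203] [187.3 194.3]
w1 cast [ 99 198  71  26 663] [142.8 210.1]
w1 cast [368 220  25  10 135] [378.8 223.7]
w1 cast [376 253  23  17 196] [385.1 260.2]
w1 button [130  82  21  10 169] [140.   86.7]
w1 button [ 84 172  17  19 253] [ 92.3 181. ]
w1 button [373 232  16  16 200] [380.6 239.4]
w1 button [327 309  15  13 114] [333.2 314.4]
w2 cast [ 30   0  16  73 480] [38.4 38. ]
w2 cast [ 81   0  40  14 400] [98.8  5.1]
w2 cast [ 425    0   66   24 1357] [458.4  10.6]
w2 cast [311 140  40  25 400] [328.9 148.7]
w2 cast [ 333  145   74   80 1827] [364.1 178.1]
w2 cast [296 167  32  23 503] [311.8 177.4]
w2 button [ 99 253  15  15  97] [106.5 260.2]
```

View pics/z.png

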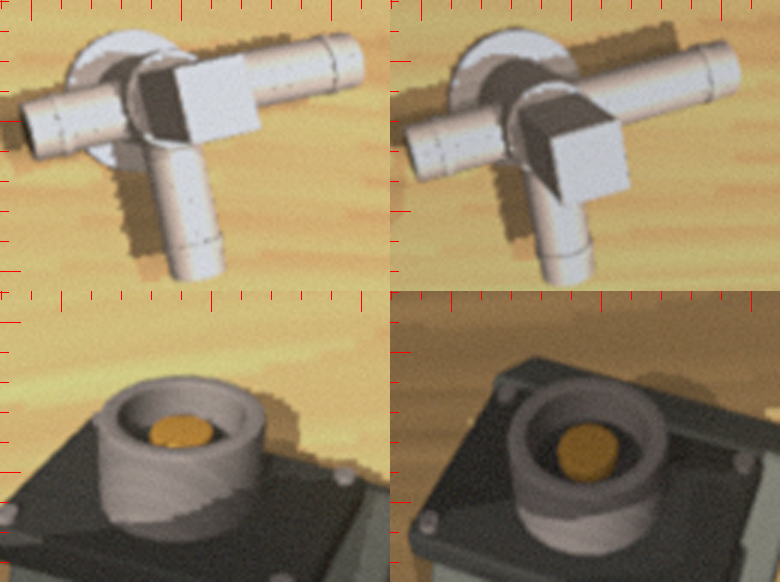

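Casting tile, converted to image pixels: neck-top centre (362.3,93.0) in view 1 and (356.9,184.3) in view 2, with the stub ends also clear. Mouth rim: about (140.7,82.3) and (145.7,179.7), with plate bolts visible at B2, B3 and B4.

```bash
python3 - <<'E'
from h import *
a=load("pics/w1.png");b=load("pics/w2.png");S=load("pics/s1.png");D=load("pics/d1.png")
P={"neck":((362.3,93),(356.9,184.3)),"long":((410,79.7),(405.7,152.3)),"short":((300,103.3),(297,181)),"med":((355.7,152.7),(349.3,224.3)),
"mouth":((140.7,82.3),(145.7,179.7)),"button":((140,86.7),(146,183.7)),"B2":((195,102),(198.3,187)),"B3":((82,114.7),(92.7,206.3)),"B4":((174,136),(180,233))}
X={}
for k,(p,q) in P.items():
    X[k],e=tri([(a,p),(b,q)]);print(k,X[k].round(4),round(e,4))
for k,z in (("neck",.116),("long",.046),("short",.046),("med",.046),("mouth",.13)): print(k,plane(a,P[k][0],z).round(4),plane(b,P[k][1],z).round(4))
d=X["long"]-X["short"];print("len ls",np.linalg.norm(d[:2]),"yaw(-y dir) ->casting yaw",np.degrees(np.arctan2(d[1],d[0]))+90)
m=X["med"]-X["neck"];print("med yaw",np.degrees(np.arctan2(-m[1],-m[0])),np.linalg.norm(m[:2]))
y=X["B3"]-X["B4"];print("y level",y.round(4),"checker yaw",np.degrees(np.arctan2(y[1],y[0]))-90)
s=X["B2"]-X["B4"];print("slope",s.round(4),np.degrees(np.arctan2(s[1],s[0])), np.degrees(np.arctan2(-s[2],np.hypot(*s[:2]))))
cs=[(348.3,83.3),(370.7,77.7),(376.7,102.7),(353.3,108.3)];ct=[(344,176),(365.3,170.7),(370,192.3),(348.3,198.3)]
C=[(plane(a,p,.116)+plane(b,q,.116))/2 for p,q in zip(cs,ct)];print(np.round(C,4))
e=C[1]-C[0]+C[2]-C[3];f=C[3]-C[0]+C[2]-C[1];print([np.degrees(np.arctan2(v[1],v[0])) for v in(e,f)],np.linalg.norm(e)/2,np.linalg.norm(f)/2)
print("tray",[plane(S,p,.018).round(4) for p in((350,220),(403,255),(361,294),(307,256))])
for c in (S,D): print([proj(c,X[k]).round(1) for k in("neck","mouth","long")])
E
```

```text
neck [ 0.5056 -0.2776  0.1144] 0.0001
long [ 0.5325 -0.3728  0.0502] 0.0001
short [ 0.4903 -0.2203  0.0489] 0.0005
med [ 0.4302 -0.2956  0.0557] 0.0004
mouth [ 0.5162 -0.0509  0.132 ] 0.0003
button [ 0.5118 -0.0503  0.1319] 0.0001
B2 [ 0.4928 -0.0972  0.0825] 0.0001
B3 [0.4891 0.0144 0.1415] 0.0001
B4 [ 0.4619 -0.0868  0.1442] 0.0005
neck [ 0.5056 -0.2769  0.116 ] [ 0.5061 -0.2771  0.116 ]
long [ 0.5329 -0.3753  0.046 ] [ 0.5317 -0.3751  0.046 ]
short [ 0.4903 -0.2213  0.046 ] [ 0.4895 -0.2203  0.046 ]
med [ 0.4285 -0.2987  0.046 ] [ 0.4257 -0.2997  0.046 ]
mouth [ 0.5163 -0.0504  0.13  ] [ 0.5156 -0.0498  0.13  ]
len ls 0.1581902012347272 yaw(-y dir) ->casting yaw 15.446067610635993
med yaw 13.432380030051005 0.07751259316980547
y level [ 0.0272  0.1012 -0.0028] checker yaw -15.02151204518492
slope [ 0.0309 -0.0104 -0.0617] -18.548147917980167 62.18908018856296
[[ 0.5151 -0.2609  0.116 ]
 [ 0.5222 -0.2859  0.116 ]
 [ 0.4966 -0.2942  0.116 ]
 [ 0.4892 -0.2679  0.116 ]]
[np.float64(-74.17159282314059), np.float64(-163.47618978458434)] 0.026657009172737993 0.026871755087131632
tray [array([0.4015, 0.2198, 0.018 ]), array([0.4412, 0.404 , 0.018 ]), array([0.6247, 0.3588, 0.018 ]), array([0.5918, 0.1774, 0.018 ])]
[array([195.9, 156.2]), array([254., 181.]), array([169.8, 165.4])]
[array([311.7, 154.6]), array([273.3, 182.7]), array([316.7, 155.2])]
```

The casting is at (0.506,-0.278) with yaw about 15.6°, and the heights agree. The checker yaw of about -16° needs tightening, so I take two closer, steeper looks at the mouth and find the bolts and ellipses there.

```bash
python3 - <<'E'
from h import *
M0=np.array([0.516,-0.0505,0.13]);az=np.radians(-16)
def view(e,d,az):
    h=np.array([np.cos(az),np.sin(az),0]);u=np.array([0,0,1.]);e=np.radians(e)
    t=e+np.radians(17.4) # tool z elevation below level
    z=-np.cos(t)*h-np.sin(t)*u; x=np.sin(t)*h-np.cos(t)*u; R=np.c_[x,np.cross(z,x),z]
    cam=M0+d*(np.cos(e)*h+np.sin(e)*u)
    return cam-R@np.array([.077,0,.031]),R
for i,(e,d) in enumerate(((68,.25),(42,.27))):
    p,R=view(e,d,az);print(p.round(3),"tip",(p+R[:,2]*.173).round(3))
    arm.move_ptp(p,R);c=grab("wrist",f"pics/v{i+1}.png");print(arm.read_t(),proj(c,M0).round(1))
a=cv2.imread("pics/v1.png")[98:278,120:385];b=cv2.imread("pics/v2.png")[98:278,120:385]
def T(t,k=3):
    t=cv2.resize(t,None,fx=k,fy=k,interpolation=cv2.INTER_CUBIC)[:,:795]
    return t
m=np.vstack([cv2.resize(T(a),None,fx=.555,fy=.555),cv2.resize(T(b),None,fx=.555,fy=.555)]);print(m.shape);cv2.imwrite("pics/vm.png",m)
E
```

```text
[ 0.535 -0.056  0.399] tip [ 0.521 -0.052  0.226]
3.5333 [251.2 186.6]
[ 0.66  -0.092  0.377] tip [ 0.576 -0.068  0.228]
4.175 [249.6 189.1]
(600, 441, 3)
```

View pics/vm.png

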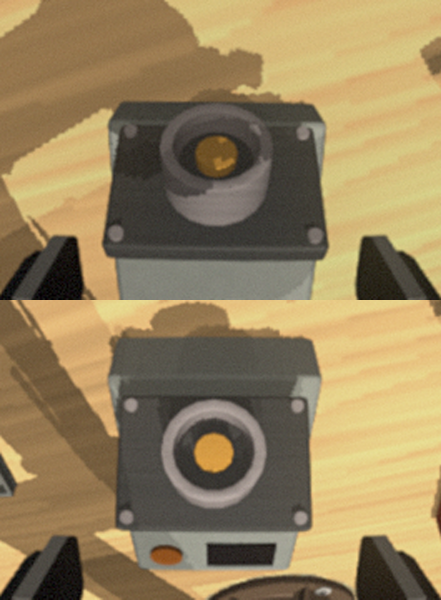

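In V1 and V2 the collar is nearly centred. Crop pixels: V1 rim centre about (216,151), V2 rim (214,154) and button (214,153). All four bolts are visible in both views and nearly level, so -16° is about right.

```bash
python3 - <<'E'
from h import *
A=load("pics/v1.png");B=load("pics/v2.png");k=1.665
f=lambda p,y0=0:(120+p[0]/k,98+(p[1])/k)
def blob(c,p,r=6): # refine bolt centroid: brighter than the dark plate
    g=cv2.cvtColor(c["pixels"],cv2.COLOR_RGB2GRAY).astype(float);x,y=int(round(p[0])),int(round(p[1]))
    w=g[y-r:y+r+1,x-r:x+r+1];w=np.clip(w-np.percentile(w,60),0,None);Y,X=np.mgrid[-r:r+1,-r:r+1];w=w*(X**2+Y**2<=r*r)
    return (x+(w*X).sum()/w.sum(),y+(w*Y).sum()/w.sum())
b1=[f(p) for p in((130,131),(303,133),(116,233),(316,236))];b2=[f(p) for p in((131,105),(298,106),(126,217),(300,218))]
Q=[]
for p,q in zip(b1,b2):
    x,e=tri([(A,p),(B,q)]);Q.append(x);print("bolt",x.round(4),round(e,4), "refined",np.round(blob(B,q),1),np.round(q,1))
Q=np.array(Q)
for i,j in((1,0),(3,2)): y=Q[j]-Q[i];print("lev yaw",np.degrees(np.arctan2(y[1],y[0]))-90,y[2],np.linalg.norm(y))
for i,j in((2,0),(3,1)): s=Q[j]-Q[i];print("slope yaw",np.degrees(np.arctan2(s[1],s[0])),np.degrees(np.arctan2(-s[2],np.hypot(*s[:2]))),np.linalg.norm(s))
n=np.cross(Q[0]-Q[3],Q[1]-Q[2]);n/=np.linalg.norm(n);n*=np.sign(n[0]);print("normal az,el",np.degrees(np.arctan2(n[1],n[0])),np.degrees(np.arcsin(n[2])))
c=Q.mean(0);print("plate ctr",c,"rim est",c+.034*n)
x,e=tri([(A,f((216,151))),(B,f((214,154)))]);print("rim",x.round(4),e,plane(A,f((216,151)),.13),plane(B,f((214,154)),.13))
# orange button in both
for nm,c in (("A",A),("B",B)):
    h=cv2.cvtColor(c["pixels"],cv2.COLOR_RGB2HSV);m=cv2.inRange(h,(10,150,60),(28,255,255));m[:, :220]=0;m[:,280:]=0;m[:160]=0;m[220:]=0
    ct=max(cv2.findContours(m,0,1)[0],key=cv2.contourArea);print(nm,cv2.fitEllipse(ct));c["b"]=cv2.fitEllipse(ct)[0]
x,e=tri([(A,A["b"]),(B,B["b"])]);print("button",x,e)
E
```

```text
bolt [0.5234 0.0029 0.0839] 0.0001 refined [198.3 160.7] [198.7 161.1]
bolt [ 0.4936 -0.0972  0.084 ] 0.0001 refined [298.4 161.2] [299.  161.7]
bolt [0.4902 0.0127 0.1445] 0.0003 refined [195.6 228.1] [195.7 228.3]
bolt [ 0.4597 -0.087   0.1441] 0.0004 refined [300.2 228.6] [300.2 228.9]
lev yaw -16.58616190661489 -0.00012703461590389542 0.10442509547286187
lev yaw -16.965127220472596 0.0003268764196798779 0.10432135342926392
slope yaw -16.504025603244454 60.23202744473762 0.0698134506466536
slope yaw -16.678170894356843 59.55504693603615 0.06976688501242394
normal az,el -16.8073545285764 30.10614548167868
plate ctr [ 0.49172925 -0.04215388  0.11411734] rim est [ 0.5198861  -0.05065888  0.13117186]
rim [ 0.5145 -0.0489  0.13  ] 0.00013514573126580502 [ 0.51452703 -0.04877969  0.13      ] [ 0.5144464  -0.04903768  0.13      ]
A ((249.50767517089844, 191.43585205078125), (23.692102432250977, 23.909637451171875), 74.82942199707031)
B ((247.851318359375, 189.46417236328125), (22.55661392211914, 23.010923385620117), 163.0212860107422)
button [ 0.51001318 -0.04713643  0.12446901] 0.00010870851019887343
```

Checker yaw is -16.7°, elevation 30°, and the rim is at (0.5145,-0.049,0.130). Next: IK planning for each grip yaw, plus the tray centre from two views.

```bash
cat >> h.py <<'E'
M=np.array([0.515,-0.049,0.1297]);MY=np.radians(-16.7)
hx=np.array([np.cos(MY),np.sin(MY),0]);ZU=np.array([0,0,1.])
mz=np.cos(np.pi/6)*hx+.5*ZU; zc=-.5*hx+np.cos(np.pi/6)*ZU
C0=np.array([0.506,-0.2782,0.]);CY=np.radians(15.6)
GR=0.251
STUB={"short":(np.array([0,1.,0]),.060),"medium":(np.array([-1.,0,0]),.078),"long":(np.array([0,-1.,0]),.096)}
def Rz(a): c,s=np.cos(a),np.sin(a);return np.array([[c,-s,0],[s,c,0],[0,0,1.]])
def tool(Rc,pc,k): return pc+Rc@np.array([0,0,GR]),Rc@Rdown(k*np.pi/2)
def press(n,off,k): # stub end at rim + off along mz
    s,L=STUB[n];z=np.array([0,0,1.])
    Rc=np.c_[-mz,np.cross(zc,-mz),zc]@np.c_[s,np.cross(z,s),z].T
    return tool(Rc,M+mz*(L+off)-zc*.046,k)
def force(n=15):
    F=[]
    for _ in range(n): F.append(arm.read_ft_force());arm.pause(.01)
    return np.mean(F,0)
E
python3 - <<'E'
from h import *
S=load("pics/s1.png");D=load("pics/d1.png")
Tc=np.array([.51,.288,0])
for k in range(4):
    L=[tool(Rz(CY),C0,k)]+[press(n,.13-STUB[n][1],k) for n in STUB]+[press(n,-.022,k) for n in STUB]+[tool(Rz(a),Tc+[0,0,.005],k) for a in np.radians([-90,-45,0,45,90])]
    print(k,[None if (q:=arm.solve_ik(*l)) is None else np.round(q).astype(int).tolist() for l in L])
cs=[]
for c,seed in((S,(355,256)),(D,(210,284))):
    h=cv2.cvtColor(c["pixels"],cv2.COLOR_RGB2HSV);m=cv2.inRange(h,(0,0,40),(180,50,140));_,l=cv2.connectedComponents(m)
    ct=max(cv2.findContours((l==l[seed[1],seed[0]]).astype(np.uint8),0,1)[0],key=cv2.contourArea)
    q=cv2.approxPolyDP(cv2.convexHull(ct),8,True)[:,0];g=[plane(c,p,.018) for p in q];print(q.tolist(),np.round(g,3).tolist(),np.mean(g,0).round(4))
E
```

```text
0 [[-9, 20, -23, 0, -47, 115], [15, 0, -49, 46, -22, 108], [15, 0, -49, 46, -22, 18], [15, 0, -49, 46, -22, -72], None, None, [14, -3, -58, 59, -17, -85], [49, 20, -22, 0, -48, -49], [49, 20, -22, 0, -48, -4], [49, 20, -22, 0, -48, 41], [49, 20, -22, 0, -48, 86], [49, 20, -22, 0, -48, 131]]
1 [[-9, 20, -23, 0, -47, -155], [15, 0, -49, 46, -22, -162], [15, 0, -49, 46, -22, 108], [15, 0, -49, 46, -22, 18], None, None, [14, -3, -58, 59, -17, 5], [49, 20, -22, 0, -48, 41], [49, 20, -22, 0, -48, 86], [49, 20, -22, 0, -48, 131], None, [49, 20, -22, 0, -48, -139]]
2 [[-9, 20, -23, 0, -47, -65], [15, 0, -49, 46, -22, -72], [15, 0, -49, 46, -22, -162], [15, 0, -49, 46, -22, 108], None, None, [14, -3, -58, 59, -17, 95], [49, 20, -22, 0, -48, 131], None, [49, 20, -22, 0, -48, -139], [49, 20, -22, 0, -48, -94], [49, 20, -22, 0, -48, -49]]
3 [[-9, 20, -23, 0, -47, 25], [15, 0, -49, 46, -22, 18], [15, 0, -49, 46, -22, -72], [15, 0, -49, 46, -22, -162], None, None, None, [49, 20, -22, 0, -48, -139], [49, 20, -22, 0, -48, -94], [49, 20, -22, 0, -48, -49], [49, 20, -22, 0, -48, -4], [49, 20, -22, 0, -48, 41]]
[[349, 218], [403, 254], [361, 297], [307, 256]] [[0.396, 0.214, 0.018], [0.438, 0.403, 0.018], [0.633, 0.363, 0.018], [0.592, 0.177, 0.018]] [0.5146 0.2891 0.018 ]
[[215, 245], [258, 285], [201, 327], [159, 280]] [[0.575, 0.175, 0.018], [0.384, 0.226, 0.018], [0.427, 0.408, 0.018], [0.618, 0.362, 0.018]] [0.5011 0.2927 0.018 ]
```

Short and medium presses at zero roll run into the joint-3 limit. Rolling the casting about the stub axis keeps the stub square, so I scan the roll angles.

```bash
python3 - <<'E'
import re
s=open("h.py").read()
s=s.replace("def press(n,off,k): # stub end at rim + off along mz\n","def press(n,off,k,phi=0): # stub end at rim + off along mz, casting rolled phi deg about mz\n    zc_=cv2.Rodrigues(mz*np.radians(phi))[0]@zc\n")
s=s.replace("np.c_[-mz,np.cross(zc,-mz),zc]@","np.c_[-mz,np.cross(zc_,-mz),zc_]@").replace("-zc*.046,k)","-zc_*.046,k)")
s=s.replace("    zc_=cv2","    zc_=cv2") ;open("h.py","w").write(s)
E
python3 - <<'E'
from h import *
lo=np.array([-176.03,-82.01,-58.28,-173.87,-174.79,-173.66]);hi=np.array([176.03,121.73,71.71,95.51,-.11,173.66])
for phi in range(-90,91,10):
    r=[]
    for n in STUB:
        ok=[]
        for k in range(4):
            q=[arm.solve_ik(*press(n,o,k,phi)) for o in (.13-STUB[n][1],.03,-.022)]
            ok.append(None if any(x is None for x in q) else (round(min(np.minimum(x-lo,hi-x).min() for x in map(np.array,q))),np.round(q[2]).astype(int).tolist()))
        r.append(ok)
    print(phi,[[o and o[0] for o in ok] for ok in r],[next((o[1] for o in ok if o),None) for ok in r])
E
```

```text
-90 [[38, 7, 38, 38], [39, 39, 7, 39], [41, 41, 41, 7]] [[39, 53, -20, 36, -104, 70], [37, 53, -19, 37, -105, -19], [36, 53, -18, 39, -106, -108]]
-80 [[33, 6, 33, 33], [34, 34, 6, 34], [36, 36, 36, 6]] [[40, 47, -25, 38, -96, 71], [39, 46, -24, 39, -97, -18], [38, 46, -23, 40, -98, -107]]
-70 [[28, 5, 28, 28], [29, 29, 5, 29], [31, 31, 31, 5]] [[42, 40, -30, 40, -88, 72], [40, 39, -29, 41, -89, -17], [39, 39, -28, 42, -89, -106]]
-60 [[22, 4, 22, 22], [24, 24, 4, 24], [25, 25, 25, 4]] [[42, 32, -36, 42, -80, 72], [41, 32, -34, 43, -81, -16], [39, 32, -33, 44, -81, -105]]
-50 [[17, 2, 17, 17], [18, 18, 2, 18], [20, 20, 20, 2]] [[42, 25, -41, 45, -72, 73], [40, 25, -40, 46, -72, -15], [39, 25, -38, 47, -73, -104]]
-40 [[12, 0, 12, 12], [13, 13, 0, 13], [15, 15, 15, 0]] [[40, 18, -47, 49, -63, 74], [39, 18, -45, 50, -63, -14], [37, 18, -43, 50, -64, -102]]
-30 [[6, None, 6, 6], [8, 8, None, 8], [10, 10, 10, None]] [[37, 10, -52, 53, -53, 75], [35, 11, -50, 54, -54, -13], [34, 11, -48, 54, -54, -100]]
-20 [[2, None, 2, 2], [4, 4, None, 4], [6, 6, 6, None]] [[31, 4, -56, 59, -43, 78], [3
[... 911 characters left out ...]
4, 44, 44]] [[-33, 16, -18, -64, -67, -116], [-32, 16, -16, -63, -67, 152], [-32, 16, -14, -63, -68, 60]]
60 [[44, 44, 44, 13], [15, 46, 46, 46], [48, 17, 48, 48]] [[-38, 24, -14, -67, -78, -110], [-37, 24, -12, -67, -78, 158], [-36, 24, -10, -67, -79, 67]]
70 [[48, 48, 48, 9], [11, 50, 50, 50], [52, 13, 52, 52]] [[-40, 32, -10, -69, -88, -105], [-39, 32, -8, -69, -88, 163], [-39, 31, -6, -69, -89, 71]]
80 [[53, 53, 53, 6], [8, 55, 55, 55], [56, 10, 56, 56]] [[-41, 39, -6, -70, -97, -102], [-40, 39, -4, -71, -98, 166], [-40, 39, -2, -71, -98, 74]]
90 [[58, 58, 58, 4], [6, 59, 59, 59], [61, 8, 61, 61]] [[-41, 46, -1, -72, -106, -100], [-40, 46, 1, -73, -106, 168], [-40, 46, 3, -74, -107, 75]]
```

A roll of +40° with grip k=2 has good margins everywhere (j6: short 54, medium -38, long -130). Now I grasp, lift and go to the short pre-pose.

```bash
python3 - <<'E'
from h import *
k=2;PHI=40
p,R=tool(Rz(CY),C0,k)
arm.move_ptp(p+[0,0,.08],R); arm.servo_line(p,feed=.08)
arm.grasp(100);arm.pause(.2);print("w",arm.read_width(),arm.read_gripper_force(),arm.read_t())
arm.servo_line(p+[0,0,.12],feed=.15);print("w",arm.read_width(),force())
pp,RR=press("short",.07,k,PHI)
arm.move_ptp(pp+[.03,-.15,.03],RR);arm.move_ptp(pp,RR);arm.pause(.2)
print(arm.read_t(),np.round(arm.read_q(),1),np.round(arm.read_ee_pos()-pp,4))
S=grab("scene","pics/s2.png");D=grab("side","pics/d2.png")
E=M+mz*.07
for c in(S,D):print(proj(c,E).round(1),proj(c,M).round(1))
def t(c,x):
    q=proj(c,M+mz*.09);x,y=int(q[0]-65),int(q[1]-55);print(x,y);return cv2.resize(c["pixels"][y:y+100,x:x+130,::-1],None,fx=3,fy=3,interpolation=cv2.INTER_CUBIC)
cv2.imwrite("pics/c2.png",np.hstack([t(S,0),t(D,0)]))
E
```

```text
w 0.02710953150374925 98.98674488067627 8.1083
w 0.026810557587675574 [ 0.08220736  0.261588   -5.60062103]
11.7417 [-22.5  11.  -12.2 -54.4 -56.5  44.5] [ 0.0003 -0.0006  0.0001]
[238.1 182.1] [254.8 181.6]
[260.8 165.7] [273.3 183.7]
168 127
192 105
```

View pics/c2.png

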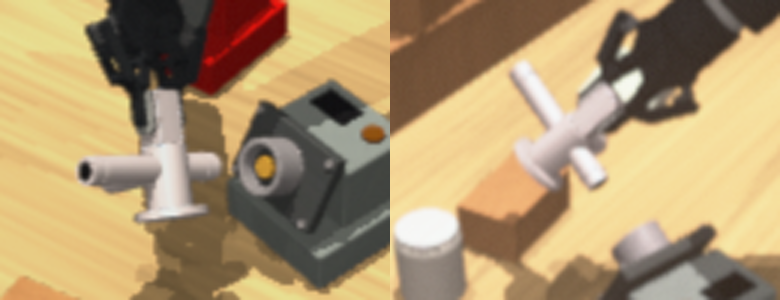

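The short stub hangs in front of the mouth. Its end is at (261.3,165) in the side view against (260.8,165.7) expected, and near (241,182) in the scene view against (238,182). That is within silhouette error, so I press the short stub.

```bash
cat > pr.py <<'E'
from h import *
k=2;PHI=40
def dopress(n):
    P=lambda d:press(n,-d,k,PHI)[0]
    arm.servo_line(P(-.012),feed=.1);arm.servo_line(P(.003),feed=.04);arm.pause(.25);b=force(20)
    fa=lambda m=15:(lambda f:(f@mz,np.linalg.norm(f-(f@mz)*mz)))(force(m)-b)
    hit=arm.servo_line(P(.024),feed=.012,f_stop=5.0)
    d=-(np.array(arm.read_ee_pos())-P(0))@mz;arm.pause(.15);f=fa();print(n,"hit",hit,"depth",round(d*1e3,2),"f",np.round(f,2),arm.read_t())
    for i in range(12):
        if f[0]>6.3 or d>.0245 or f[1]>4: break
        d+=float(np.clip((6.5-f[0])/.8e3*.8,.0003,.0015));arm.servo_line(P(d),feed=.01);arm.pause(.1);f=fa();print("  d",round(d*1e3,2),np.round(f,2))
    arm.pause(1.2);f=fa();print("  held",np.round(f,2),"tcp depth",round(-(np.array(arm.read_ee_pos())-P(0))@mz*1e3,2),arm.read_t());return d,f
E
python3 - <<'E'
from pr import *
dopress("short");grab("scene","pics/s3.png");grab("side","pics/d3.png")
E
```

```text
short hit True depth 8.55 f [4.5  3.08] 14.6
  d 10.05 [5.99 0.94]
  d 10.56 [6.84 1.44]
  held [6.75 1.34] tcp depth 9.59 16.8917
```

Force and travel don't quite match (the slope is steeper than 0.8 N/mm), so I profile the spring while backing off and pressing again.

```bash
python3 - <<'E'
from pr import *
n="short";P=lambda d:press(n,-d,k,PHI)[0];b=None;L=[]
for d in (10.5,9,8,7,6,5,4,3,4.5,6,7,8,9,10,10.6):
    arm.servo_line(P(d*1e-3),feed=.02);arm.pause(.12);f=force(12);x=np.array(arm.read_ee_pos())-P(0);L.append((d,-x@mz*1e3,f,x+mz*(-x@mz)))
b=L[7][2]
ax=np.c_[mz,zc,np.cross(mz,zc)]
for d,x,f,l in L: print(d,round(x,2),((f-b)@ax).round(2),(l*1e3@ax).round(2))
arm.pause(.8);print(arm.read_t(),np.round(arm.read_wrist_torque(),2))
S=grab("scene");D=grab("side")
def t(c):
    q=proj(c,M+mz*.03);x,y=int(q[0]-50),int(q[1]-45);return cv2.resize(c["pixels"][y:y+80,x:x+100,::-1],None,fx=4,fy=4,interpolation=cv2.INTER_CUBIC)
cv2.imwrite("pics/c3.png",np.hstack([t(S),t(D)]))
E
```

```text
10.5 9.58 [ 6.66  1.29 -1.87] [ 0.   -0.08  0.05]
9 8.86 [ 4.33  1.52 -1.52] [ 0.   -0.24  0.06]
8 8.02 [ 3.86  1.29 -1.23] [-0.   -0.25  0.06]
7 7.14 [ 3.12 -0.41 -1.81] [ 0.   -0.25  0.02]
6 6.19 [ 2.41 -1.03 -1.71] [-0.   -0.21  0.03]
5 5.12 [ 1.43 -1.21 -1.38] [ 0.   -0.06  0.06]
4 4.07 [ 0.56 -0.39 -0.61] [-0.    0.01  0.03]
3 3.09 [0. 0. 0.] [ 0.   -0.    0.02]
4.5 4.4 [ 0.81 -0.23  0.18] [-0.    0.04  0.02]
6 5.86 [1.89 0.29 0.29] [0.   0.03 0.01]
7 6.89 [2.83 0.41 0.58] [0.   0.02 0.03]
8 7.75 [3.61 1.06 0.75] [-0.    0.05  0.04]
9 8.51 [4.09 0.9  0.42] [0.   0.08 0.04]
10 9.31 [4.79 0.64 0.7 ] [-0.    0.11  0.06]
10.6 9.55 [5.56 0.92 0.27] [-0.    0.2   0.07]
24.7917 [-2.53  0.43 -1.87]
```

View pics/c3.png

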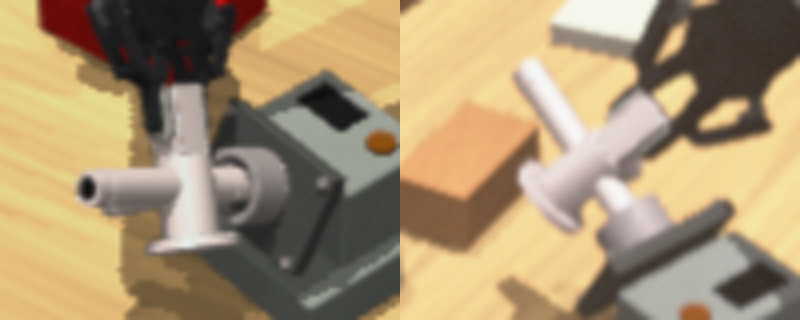

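The side and scene crops show the short stub seated in the collar. The profile shows the spring was already touched at apparent depth 3 mm, so my baseline missed about 2.4 N. The stop is at about 9 mm. I'll ease off to about 5 mm of travel, hold, and then take the baseline outside for the next stub.

```bash
sed -i 's/arm.servo_line(P(-.012),feed=.1);arm.servo_line(P(.003),feed=.04);arm.pause(.25)/arm.servo_line(P(-.006),feed=.1);arm.pause(.3)/; s/f_stop=5.0/f_stop=5.2/; s/feed=.012,f_stop/feed=.015,f_stop/' pr.py; sed -i 's/f\[0\]>6.3 or/f[0]>6.0 or/; s/(6.5-f\[0\])/(6.4-f[0])/' pr.py
python3 - <<'E'
from pr import *
P=lambda d:press("short",-d,k,PHI)[0]
arm.servo_line(P(.0088),feed=.02);arm.pause(1.2);f=force();x=-(np.array(arm.read_ee_pos())-P(0))@mz*1e3
arm.servo_line(P(-.006),feed=.05);arm.pause(.3);b=force(20);print("short held f",((f-b)@mz).round(2),"x",x.round(2),arm.read_t())
arm.servo_line(P(-.07),feed=.15)
arm.move_ptp(*press("medium",.13-.078,k,PHI));print(arm.read_t())
dopress("medium")
E
```

```text
short held f 6.52 x 8.36 27.3833
29.3583
medium hit True depth 8.15 f [5.56 3.35] 31.8083
  d 8.99 [6.1  0.72]
  held [6.02 0.46] tcp depth 8.77 33.6083
```

Short was held at 6.5 N (about 5.1 mm of travel) and medium at 6.0 N (about 4.5 mm). I nudge the medium a little deeper and hold, then do the long stub.

```bash
python3 - <<'E'
from pr import *
P=lambda d:press("medium",-d,k,PHI)[0]
arm.servo_line(P(.0095),feed=.02);arm.pause(1.1);f=force();x=-(np.array(arm.read_ee_pos())-P(0))@mz*1e3
arm.servo_line(P(-.006),feed=.05);arm.pause(.2);b=force(20);print("medium held f",((f-b)@mz).round(2),"x",x.round(2),arm.read_t())
arm.servo_line(P(-.052),feed=.15)
arm.move_ptp(*press("long",.13-.096,k,PHI));print(arm.read_t())
d,f=dopress("long")
P=lambda d:press("long",-d,k,PHI)[0]
if f[0]<6.4: arm.servo_line(P(d+.0004),feed=.02);arm.pause(1.1)
f=force();x=-(np.array(arm.read_ee_pos())-P(0))@mz*1e3
arm.servo_line(P(-.006),feed=.05);arm.pause(.2);b=force(20);print("long held f",((f-b)@mz).round(2),"x",x.round(2),arm.read_t())
arm.servo_line(P(-.034-.01),feed=.15);print("w",arm.read_width(),arm.read_t())
Tc=np.array([.508,.291,0])
for a in (0,30,60,90): print(a,arm.solve_ik(*tool(Rz(np.radians(a)),Tc+[0,0,.08],k)))
E
```

```text
medium held f 5.91 x 9.11 35.9083
37.7667
long hit True depth 7.66 f [6.18 3.02] 40.025
  held [6.63 2.42] tcp depth 8.51 41.35
long held f 6.32 x 8.5 42.2833
w 0.02725275577176257 42.6833
0 [  48.92962162   15.53647261  -16.73310145    0.          -57.73042594
 -138.92962162]
30 [  48.92962162   15.53647261  -16.73310145    0.          -57.73042594
 -108.92962162]
60 [ 48.92962162  15.53647261 -16.73310145   0.         -57.73042594
 -78.92962162]
90 [ 48.92962162  15.53647261 -16.73310145   0.         -57.73042594
 -48.92962162]
```

All three were pressed in order (about 6.5, 6.0 and 6.3 N). Now back off, go above the tray and check.

```bash
python3 - <<'E'
from pr import *
p=np.array(arm.read_ee_pos());arm.servo_line(p+mz*.04+[0,0,.09],feed=.2)
Tc=np.array([.508,.291,0]);p,R=tool(Rz(np.radians(60)),Tc,k)
arm.move_ptp(p+[0,0,.14],R);arm.servo_line(p+[0,0,.04],feed=.15);arm.pause(.2);print(arm.read_t(),np.round(arm.read_ee_pos()-p,4))
S=grab("scene","pics/s4.png");D=grab("side","pics/d4.png");X=Tc+[0,0,.04]
print([proj(c,X+[0,0,.008]).round(1) for c in(S,D)])
def t(c):
    q=proj(c,X+[0,0,.04]);x,y=int(q[0]-65),int(q[1]-60);print(x,y);return cv2.resize(c["pixels"][y:y+120,x:x+130,::-1],None,fx=3,fy=3,interpolation=cv2.INTER_CUBIC)
cv2.imwrite("pics/c4.png",np.hstack([t(S),t(D)]))
E
```

```text
46.05 [0.0002 0.0002 0.0411]
[array([357.9, 246.9]), array([205.7, 273.4])]
294 179
139 205
```

View pics/c4.png

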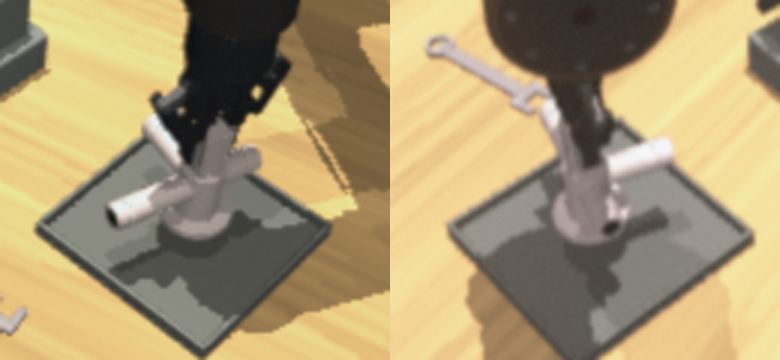

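The casting hangs upright over the middle of the tray, with its foot near (360,249) in the scene view. I lower it to contact.

```bash
python3 - <<'E'
from pr import *
Tc=np.array([.508,.291,0]);p,R=tool(Rz(np.radians(60)),Tc,k)
arm.servo_line(p+[0,0,.014],feed=.08);arm.pause(.2);b=force()
hit=arm.servo_line(p+[0,0,-.004],feed=.015,f_stop=5);arm.pause(.15)
print(hit,np.round(arm.read_ee_pos()-p,4),(force()-b).round(2),np.round(arm.read_wrist_torque(),2),arm.read_t())
z=np.array(arm.read_ee_pos())
arm.servo_line(z-[0,0,.001],feed=.01);arm.pause(.15);print((force()-b).round(2),np.round(arm.read_ee_pos()-p,4))
arm.release();arm.pause(.3);arm.servo_line(np.array(arm.read_ee_pos())+[0,0,.12],feed=.12)
q=np.array(arm.read_q());print(arm.read_t());q[0]-=35;arm.set_joints(q);arm.pause(.3)
S=grab("scene","pics/s5.png");D=grab("side","pics/d5.png");print(arm.read_t(),arm.read_width())
cv2.imwrite("pics/c5.png",np.vstack([S["pixels"][100:,:,::-1],D["pixels"][100:,:,::-1]]))
E
```

```text
True [-0.0001  0.0001  0.0053] [-1.3   0.38 10.87] [ 0.   0.3 -0. ] 47.9083
[-2.3  -0.55 11.78] [0.0003 0.0003 0.0053]
50.4917
52.2167 0.08553849331539237
```

View pics/c5.png

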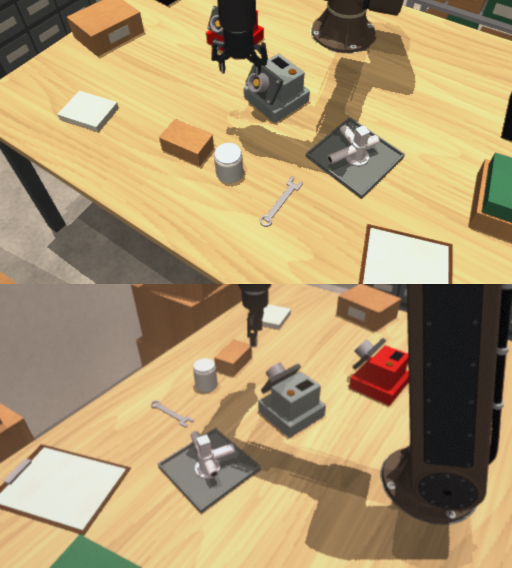

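The casting stands upright near the tray middle, at (357,257) in the scene view, and nothing else has moved. The gripper is clear.

```bash
python3 -c "
from cell import arm
print(arm.read_ee_pos(),arm.read_ft_force(),arm.close_job())"
```

```text
the job is handed in; nothing more can be done
[ 0.58283118 -0.05241688  0.37455046] [-0.20859832  0.21776702 -0.72695082] None
```

The job is handed in at about 52 s: short, medium and long stubs were pressed in that order at about 6.5, 6.0 and 6.3 N, each held for over a second (the short one first touched the stop at about 9 N while I found the button's depth and was eased back), and the connector stands upright near the middle of the tray with the gripper clear.

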